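Let two tins down the feed chute

TASK

The cook needs two tins of filling. Work the tin chute by its pedal: press it all the way down so the gate at the other end of the lever lifts and one tin rolls down to the end stop, let the pedal come fully up so the next tin rolls forward to the gate, then press and let up once more for the second tin. Let exactly two tins out; do not touch the tins or the gate, and leave the other things on the bench where they are.

Things in the scene. Friction and masses are not known exactly. Their poses are not given: they have to be found in the camera images.
- chute: fixed steel tin chute: open trough 455 x 98 mm, walls 36 mm, sloping down 10 deg along its -y. Origin on the bench below it; x away from the pedal's side, y uphill, z up. Low end stop y -258 mm, gate y -100, lever's pins y -77 at height 155, high end y +195 (floor 124 mm up). Middle of the tin at the gate: y -66; of tins let out: y -227 (first), -162 (second)
- lever (a joint): angle of the rocking lever on its pins (rad): 0 = at rest, pedal up, gate shut; 0.66 = pedal fully down on its stop. A tin gets under the gate from about 0.6, while a rod of the lever holds back the next tin until the pedal rises. Spring return: about 6 N on the pedal at the start, 10 N at the bottom, a few N more on the way as the rods part the tins
- pedal (a point): centre of the top face of the pedal, a flat plate with a ribbed black rubber tread, 46 mm across by 42 mm along the trough, beside the trough at the lever's uphill end, 110 mm from the trough's middle line. At rest 195 mm above the bench, face tilted 19 deg (uphill edge higher); fully down 130 mm, tilted 19 deg the other way; on the way it shifts up to 8 mm uphill. It moves with the lever
- gate: steel gate plate across the trough, 114 mm wide, 45 mm high, carried on the low end of the lever and lifting with it; origin at the middle of its lower edge rod. At rest the edge is 46 mm above the trough floor; fully open 70 mm
- tin1: the tin waiting at the gate, the first to roll out; round food tin lying on its side, 66 mm diameter, 90 mm long, about 0.32 kg, plain steel with paper band; origin at its middle; it turns as it rolls
- tin2: the second tin of the row; round food tin lying on its side, 66 mm diameter, 90 mm long, about 0.32 kg, plain steel with paper band; origin at its middle; it turns as it rolls
- tin3: the third tin of the row, to stay in the chute; round food tin lying on its side, 66 mm diameter, 90 mm long, about 0.32 kg, plain steel with paper band; origin at its middle; it turns as it rolls
- tin4: the fourth and last tin of the row, to stay in the chute; round food tin lying on its side, 66 mm diameter, 90 mm long, about 0.32 kg, plain steel with paper band; origin at its middle; it turns as it rolls
- spare_tin: bystander: a like tin, 66 mm diameter and 90 mm tall, standing upright on the bench on the pedal side of the chute; origin at the centre of its underside
- bowl: bystander: small steel bowl, 130 mm across the rim and 55 mm high, on the pedal side of the chute; origin at the centre of its underside
- scraper: bystander: dough scraper lying flat on the far side of the chute, steel blade 150 x 100 mm with a wooden grip 22 mm thick along one long edge; origin at the centre of the blade's underside
- brush: bystander: pastry brush with a wooden handle lying on the far side of the chute; origin at the underside of its middle
Mind the look-alikes: they are no part of the job. What is shaped like the tin2 but blue or yellow is not meant.

How it is judged (in metres and radians):
On the way, in this order (a step that is already met when the one before it is completed fails the run):
1. the first tin has rolled out under the gate while the second is held back (y of tin1 in the frame of chute below -0.14 m and y of tin2 in the frame of chute above -0.085 m), for 0.1 s.
2. the pedal is up again and the second tin has rolled forward to the gate (value of joint lever below 0.06 rad and y of tin2 in the frame of chute between -0.085 and -0.055 m), for 0.1 s.
3. the second tin has rolled out under the gate while the third is held back (y of tin2 in the frame of chute below -0.14 m and y of tin3 in the frame of chute above -0.085 m), for 0.1 s.
At the end, for the whole second after the job is handed in: The first two tins lie at rest in the low part of the trough beyond the gate (middles at chute y -145 to -245 mm), the pedal is up and the gate down (lever within 0.06 rad of rest), and the third tin has rolled forward to the gate and rests behind it with the fourth (y of tin1 in the frame of chute between -0.245 and -0.145 m and z of tin1 in the frame of chute between 0.06 and 0.12 m and linear speed of each of tin1, tin2, tin3 below 0.03 m/s and y of tin2 in the frame of chute between -0.245 and -0.145 m and z of tin2 in the frame of chute between 0.06 and 0.12 m and value of joint lever below 0.06 rad and y of tin3 in the frame of chute between -0.085 and -0.055 m and y of tin4 in the frame of chute above -0.085 m); the robot touches nothing.
It fails at once if the robot touches (over 2 N) a tin of the chute (contact force between any of the fingers, the arm and tin1 above 2 N or contact force between any of the fingers, the arm and tin2 above 2 N or contact force between any of the fingers, the arm and tin3 above 2 N or contact force between any of the fingers, the arm and tin4 above 2 N).
It fails at once if the robot touches (over 2 N) the gate (contact force between any of the fingers, the arm and gate above 2 N).
It fails at once if a tin leaves the trough or is lifted out of it (z of any of tin1, tin2, tin3, tin4 in the frame of chute above 0.185 m or z of any of tin1, tin2, tin3, tin4 in the frame of chute below 0.05 m).
It fails at once if the spare tin, bowl, scraper or brush is shifted by more than 25 mm (distance of any of spare_tin, bowl, scraper, brush from where it was at the start of the episode above 0.025 m).
It also fails if it takes over 45 s, if anything falls off the work surface, if the arm or the gripper's body presses on something with over 40 N, if the wrist force passes 120 N, or if a joint passes its speed limit or range.

ROBOT

A 6-joint arm with a two-finger parallel gripper is mounted at the origin on the work surface. World frame = base frame: x ahead of the robot, y to its left, z up, the work surface at z = 0. Lengths are in mm, angles in rad, forces in N, time in s.
With the tool pointing down it reaches from about 350 to 875 mm from the base axis. Payload 4.2 kg.
Tool frame: the origin (TCP) lies midway between the tips of the shut fingers; the grasp point (between the pads) lies 19 mm behind it; z points along the fingers, y is the direction in which the jaws open and shut (so a half turn about z gives the same grasp; the last joint's range is limited). The gripper opens to 85 mm and grips with 20 to 120 N. Pads are 22 mm wide; open, the fingers measure 114 mm over their backs; the gripper's body (76 mm by 85 mm) begins 54 mm behind the grasp point. The pads swing forward as they close: fully open they stand 13 mm farther back than shut.
Start: joints at [1.374, 0.385, 0.008, 0, -1.194, -0.259], TCP at [275.079, 561.187, 231.312] pointing down, gripper open.
Joint ranges: [-3.14, 3.14], [-1.21, 2.06], [-1.07, 1.41], [-3.16, 2.05], [-2.99, -0.16], [-3.1, 3.1]. Speed limits (rad/s): [2.79, 2.79, 3.14, 3.14, 3.14, 3.14].

INTERFACE

Orientations are given as a unit quaternion [x, y, z, w].
In Python, from bench import arm, eyes, nets gives the robot as it stands.
- The arm moves only by the tool jog_arm, never from a script. Its argument "rows" is a list of rows, each a list of 3 entries, a list of its own where there are three numbers: the shift along the tool's x, y, z in cm, then the turn, a rotation vector about the tool's x, y, z in degrees, then the finger opening in cm, from 0 to 8.54. In form: [[[x, y, z], [ax, ay, az], jaw], ...]. A call has 1 to 10 rows; each row shifts and turns the commanded pose from where the row before left it, along the tool's axes as they then stand; what a row does not reach is not made up. A row lasts 1/8 s, in which the tool goes at most 62.5 mm and 10.7 degrees, less where a joint would pass 70% of its speed; a pose out of reach is approached as far as the arm can. A call with a gripper value outside its range is refused whole. The fingers move at their own pace and stop on an object; the grip force is fixed at half the most. Time passes only in rows, so rows that do not move let the fingers close. It gives the time, the measured TCP pose, the force and the opening at its end, in the units of the state.
- arm.read_state(): the state, without advancing time (a new reading comes with each control period).
- eyes.get_image(name): name is "scene" or "top" or "wrist"; returns the picture (400x640x3 uint8, red, green, blue); there is no depth.
- eyes.camera_model(name): a dict with "K" (3x3 intrinsics, pixels), "rvec" (rotation vector, rad) and "tvec" (3), from world to camera coordinates, as OpenCV has them. Camera axes: x right, y down, z forward; pixel columns grow to the right and rows downward; lengths in mm; the calibration is good to about 2 mm. A picture is of the moment at which its call begins: read the wrist's pose just before it. camera_model takes no time and is no camera call; for the wrist camera it gives the pose at the moment of the call.
- arm.job_done(): hands the job in, once; it reports no verdict.
Trained networks look in the newest picture that a camera, given by its name, has taken for a name from the list of things; names that differ only in an ending like _2 or _b are one class to them, and where a whole thing is asked for, a point or a joint stands for the part that bears it (a point fixed in the world has none). Each returns a list of dicts, best first, with "conf" (0 to 1); they miss things now and then, are a little off and sometimes report something else, mostly with a low value. They report only what shows in the picture. A call takes as long as a camera call. They do not tell look-alikes from the thing itself.
- nets.boxes_of(camera, name): "position" ([column, row] as shares, 0 to 1, of the picture: columns of its width, rows of its height, amid what is visible of it).
The state is a dict: "clock": time; "joints": joint angles; "joint_vel": joint speeds; "joint_efforts": joint torques, N m; "position": TCP position; "ee_rot": TCP orientation; "contact_force": force on the tool from outside, world axes, zero at the start; "wrist_torque": the same for the moment, N m; "gripper_width": finger opening in mm.
Only numpy, scipy, OpenCV 4.12 (cv2) and the standard library are available. Lean on these libraries where they do the work, as an engineer would, in place of code of your own. Each camera call takes 0.05 s, during which the arm holds its last target.

## Working session

There is one attempt and no reset: what is moved stays moved. The work goes in short steps, Python scripts to look and compute and a tool call to move; the robot and the scene stay as the last step left them, time stands still between calls to the robot, and variables do not carry over. Pictures are saved under pics/ and viewed, and the job is handed in when it is done.

Besides the shell and the picture viewer there is one more tool, called after "Emit:" by a JSON object that holds its "name" and its "arguments". jog_arm: Moves the arm, as the interface text tells. Its arguments: {"type":"object","properties":{"rows":{"type":"array","items":{"type":"array"}}},"required":["rows"]}

```bash
mkdir -p pics; ls
cat > h.py <<'E'
import numpy as np,cv2
from bench import arm,eyes,nets
def save(n,f):
    im=eyes.get_image(n); cv2.imwrite('pics/'+f,im[:,:,::-1]); return im
E
python3 - <<'E'
from h import *
s=arm.read_state();print(s)
for n in('scene','top','wrist'):
    save(n,n+'0.png'); m=eyes.camera_model(n); print(n,m)
    if n!='wrist':
        for k in('pedal','chute','gate','tin','spare_tin','bowl'):
            try: print(k,[(r['position'],r['conf']) for r in nets.boxes_of(n,k)][:4])
            except Exception as e: print(k,e)
print(arm.read_state()['clock'])
E
```

```text
pics
{'clock': 0.0, 'joints': array([ 1.37361618e+00,  3.85556576e-01,  6.62224772e-03, -5.15999370e-04,
       -1.19396176e+00, -2.58619429e-01]), 'joint_vel': array([ 0.0013888 ,  0.00029401, -0.00072075,  0.00081022,  0.00049187,
       -0.00111857]), 'joint_efforts': array([ 1.17845324e-03, -3.92295527e+01,  1.88399345e+01,  4.18614373e+00,
       -4.59312359e-03, -1.54836624e-06]), 'position': array([274.82465344, 560.69145698, 230.21762722]), 'ee_rot': array([ 9.74120973e-01, -2.26024713e-01, -2.07437019e-04,  1.05675240e-03]), 'contact_force': array([-1.0124964 , -0.00483937, -0.27370444]), 'wrist_torque': array([0.04977615, 0.04289138, 0.00282886]), 'gripper_width': 84.89265706400487}
scene {'K': array([[453.3910918 ,   0.        , 310.08025492],
       [  0.        , 453.3910918 , 196.83439305],
       [  0.        ,   0.        ,   1.        ]]), 'rvec': array([ 0.67081938,  2.67111399, -1.1109886 ]), 'tvec': array([ 443.63705967,  -83.61726642, 1301.01018882])}
pedal [([0.4059, 0.39], 0.74)]
chute [([0.4152, 0.5172], 0.57)]
gate [([0.3803, 0.3995], 0.84)]
tin [([0.4173, 0.
[... 376 characters left out ...]
]), 'tvec': array([  40.14793399,  545.93955793, 1209.64569488])}
pedal [([0.5927, 0.4785], 0.83), ([0.5684, 0.358], 0.41)]
chute [([0.6198, 0.454], 0.66)]
gate [([0.6144, 0.425], 0.77), ([0.4631, 0.3837], 0.16)]
tin [([0.4939, 0.4525], 0.96), ([0.6497, 0.314], 0.95), ([0.5958, 0.4415], 0.86), ([0.4056, 0.531], 0.86)]
spare_tin [([0.6109, 0.4748], 0.7), ([0.4664, 0.6403], 0.69)]
bowl [([0.6795, 0.5663], 0.89)]
wrist {'K': array([[309.16163763,   0.        , 321.12994514],
       [  0.        , 309.16163763, 202.54137475],
       [  0.        ,   0.        ,   1.        ]]), 'rvec': array([-1.55530778,  2.49160553,  0.41802977]), 'tvec': array([623.68176897, -41.68206669, 380.73048805])}
0.75
```

View pics/scene0.png

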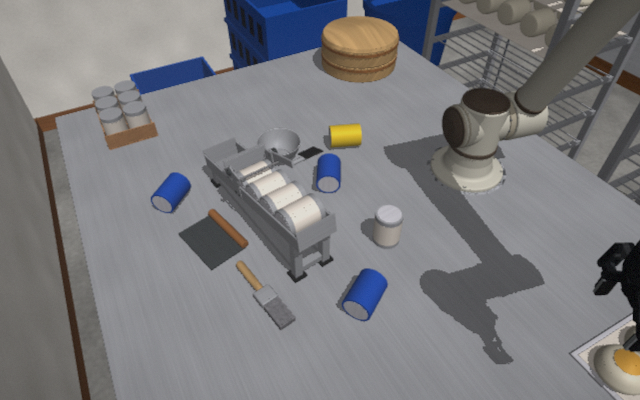

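View pics/top0.png

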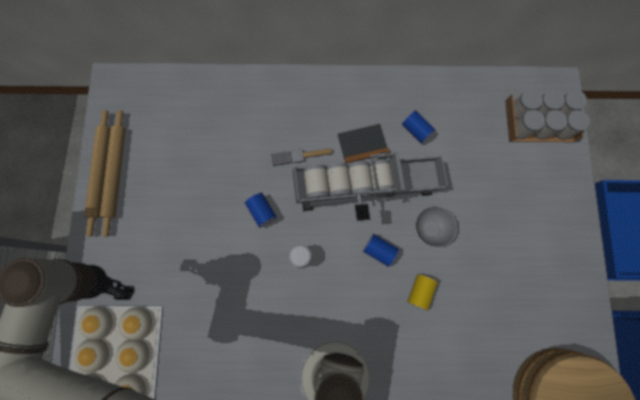

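View pics/wrist0.png

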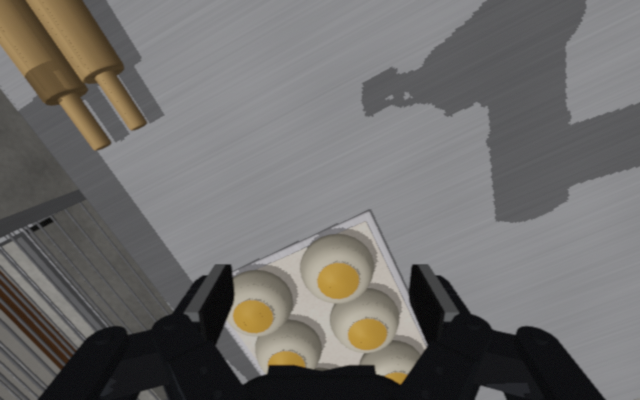

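The top view shows the chute at columns 295–450, its uphill end on the left. The black pedal is at about (362,212) and the gate at about (393,172). I'll zoom in and fit the chute pose.

Run:
```python
from h import *
im=cv2.imread('pics/top0.png')[140:235,280:460]
cv2.imwrite('pics/topz.png',cv2.resize(im,None,fx=4.4,fy=4.4,interpolation=cv2.INTER_CUBIC))
im=cv2.imread('pics/scene0.png')[125:285,190:350]
cv2.imwrite('pics/scz.png',cv2.resize(im,None,fx=3.7,fy=3.7,interpolation=cv2.INTER_CUBIC))
```

```text
(no output)
```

View pics/topz.png

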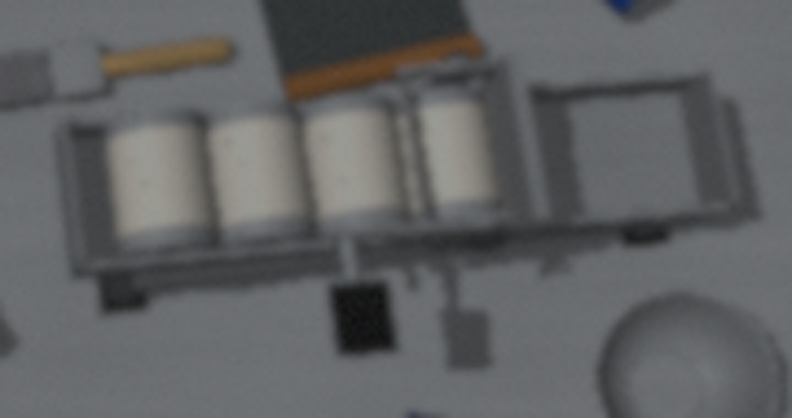

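View pics/scz.png

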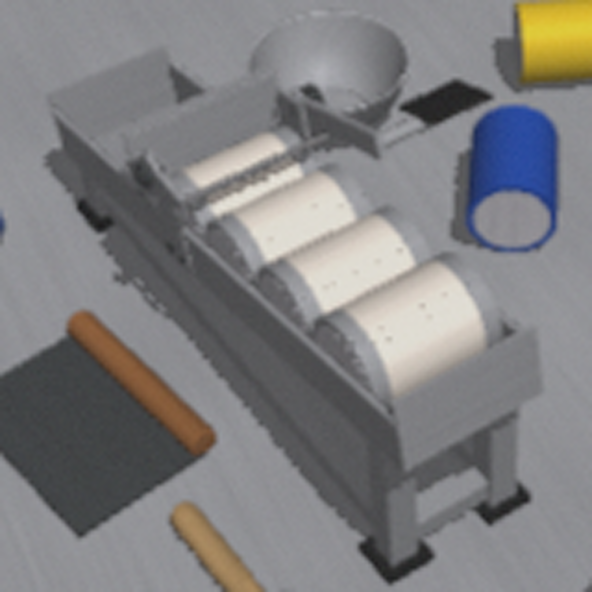

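```bash
cat >> h.py <<'E'
def P(n):
    m=eyes.camera_model(n);R=cv2.Rodrigues(m['rvec'])[0];return m['K'],R,m['tvec']
def atz(n,uv,z):
    K,R,t=P(n);d=R.T@np.linalg.solve(K,[*uv,1]);c=-R.T@t;return c+d*(z-c[2])/d[2]
def tri(u1,u2):
    A=[];b=[]
    for n,uv in(('top',u1),('scene',u2)):
        K,R,t=P(n);M=K@np.c_[R,t]
        for i in(0,1): r=uv[i]*M[2]-M[i];A.append(r[:3]);b.append(-r[3])
    x,res,_,_=np.linalg.lstsq(np.array(A),np.array(b),rcond=None);return x,res
def proj(n,p):
    m=eyes.camera_model(n);return cv2.projectPoints(np.float64(p).reshape(-1,3),m['rvec'],m['tvec'],m['K'],None)[0].reshape(-1,2)
E
python3 - <<'E'
from h import *
print(tri((362.5,212.3),(310.5,152.6)))
ped=atz('top',(362.5,212.3),195);print(ped, proj('scene',ped))
t=lambda u,v:(280+u/4.4,140+v/4.4)
s=lambda u,v:(190+u/3.7,125+v/3.7)
# high end far / near corners of wall top
f=tri(t(62,125),s(398,430)); n=tri(t(78,275),s(537,335));print(f,n)
from scipy.optimize import least_squares
def world(p,q):
    c,sn=np.cos(q[2]),np.sin(q[2]);p=np.atleast_2d(p);return np.c_[q[0]+c*p[:,0]-sn*p[:,1],q[1]+sn*p[:,0]+c*p[:,1],p[:,2]]
h=lambda y:124+(y-195)*np.tan(np.radians(10))
pts=[([-110,-77+105,195],t(363,318),s(446,102))]
def res(q):
    r=[]
    # pedal y unknown q[3]
    w=world([-110,q[3],195],q); r+=list(proj('top',w)[0]-t(363,318)); r+=list(proj('scene',w)[0]-s(446,102))
    hz=124+36
    for x,a,b in((49,t(62,125),s(398,430)),(-49,t(78,275),s(537,335))):
        w=world([x,192,hz],q); r+=list(proj('top',w)[0]-a)+list(proj('scene',w)[0]-b)
    return r
o=least_squares(res,[ped[0]+110,ped[1],-0.1,30],loss='soft_l1');q=o.x;print(q,np.round(o.fun,1))
for k,p in dict(pedal=[-110,q[3],195],hiF=[49,195,160],hiN=[-49,195,160],gate=[0,-100,118],lowF=[49,-258,80],lowN=[-49,-258,80]).items():
    w=world(p,q)[0];print(k,w.round(),proj('top',w).round(1)[0],proj('scene',w).round(1)[0])
T=cv2.imread('pics/top0.png')
for k,z in dict(spare=90,blue=60,bowl=55).items():
    uv={'spare':(301,256),'blue':(381,250),'bowl':(437,227)}[k];print(k,atz('top',uv,z))
E
```

```text
(array([462.59086915, -68.93181616, 190.13784646]), array([611587.48352164]))
[462.97341432 -69.28746848 195.        ] [[309.77541816 150.83623528]]
(array([596.29799526, 125.24480366, 150.59925817]), array([1146043.32659684])) (array([496.25142937, 109.94700329, 160.28444934]), array([617797.093761]))
[ 5.75287645e+02 -7.18348415e+01  1.53724256e-01  2.21930493e+01] [-0.9 -0.1 -0.3 -1.1 -0.7  0.3 -0.  -3.4  0.2 -0.8  0.1  0.5]
pedal [463. -67. 195.] [361.6 212.2] [310.2 151.5]
hiF [594. 128. 160.] [292.4 168.9] [298.4 238.7]
hiN [497. 113. 160.] [296.9 201.9] [336.2 216.9]
gate [ 591. -171.  118.] [393.3 174.6] [246.2 167.9]
lowF [ 663. -319.   80.] [438.1 155.5] [202.3 155.1]
lowN [ 566. -334.   80.] [444.6 185.8] [233.7 141.4]
spare [348.60459349 101.95971933  90.        ]
blue [ 370.376418   -137.73605859   60.        ]
bowl [ 442.35664793 -311.78005904   55.        ]
```

Emit:
{"name": "jog_arm", "arguments": {"rows": [[[2.0, 2.0, -1.0], [0, 0, 0], 0], [[3.4, 3.7, -0.6], [0, 0, 0], 0], [[3.4, 3.7, -0.6], [0, 0, 0], 0], [[3.4, 3.7, -0.4], [0, 0, 0], 0], [[3.4, 3.7, -0.4], [0, 0, 0], 0], [[3.4, 3.7, 0], [0, 0, 0], 0], [[3.4, 3.7, 0], [0, 0, 0], 0], [[3.4, 3.7, 0], [0, 0, 0], 0], [[3.4, 3.7, 0], [0, 0, 0], 0], [[3.4, 3.7, 0], [0, 0, 0], 0]]}}

```text
clock: 2.0
position: [412.6, 99.2, 261.8]
ee_rot: [0.974, -0.226, 0.0, -0.0]
contact_force: [0.4, -0.2, -0.6]
gripper_width: 0.2
```

Emit:
{"name": "jog_arm", "arguments": {"rows": [[[3.4, 3.7, 0], [0, 0, 0], 0], [[3.4, 3.7, 0], [0, 0, 0], 0], [[0, 0, 0], [0, 0, 9.2], 0], [[0, 0, 0], [0, 0, 9.2], 0], [[0, 0, 0], [0, 0, 9.2], 0], [[0, 0, 0], [0, 0, 9.2], 0], [[0, 0, 0], [0, 0, 9.2], 0], [[0, 0, 0], [0, 0, 9.2], 0], [[0, 0, 0], [0, 0, 0], 0], [[0, 0, 0], [0, 0, 0], 0]]}}

```text
clock: 3.25
position: [440.9, 4.4, 261.4]
ee_rot: [0.759, -0.651, 0.0, -0.0]
contact_force: [-0.6, 0.0, -0.5]
gripper_width: -0.1
```

Run:
```python
from h import *
from scipy.spatial.transform import Rotation as Ro
s=arm.read_state();R=Ro.from_quat(s['ee_rot']).as_matrix();print(s['clock'],s['position'],s['joints'],s['gripper_width']);print(R.round(3))
save('wrist','w1.png')
d=np.array([463,-67.5,s['position'][2]])-s['position'];print(R.T@d)
print([(k,[(r['position'],r['conf']) for r in nets.boxes_of('wrist',k)][:2]) for k in('pedal','gate')])
print(proj('wrist',[463,-67.5,195]))
```

```text
3.25 [440.8882432    4.36019652 261.41847189] [ 3.80749847e-01  4.08158669e-02 -3.63437389e-01 -2.37614073e-05
 -1.16625915e+00 -2.26902846e-01] -0.05722851912352406
[[ 0.153 -0.988  0.   ]
 [-0.988 -0.153  0.   ]
 [-0.    -0.    -1.   ]]
[ 7.43997690e+01 -1.08393726e+01 -3.39029715e-03]
[('pedal', [([0.4166, 0.2332], 0.62)]), ('gate', [])]
[[303.1792035  113.52865519]]
```

View pics/w1.png

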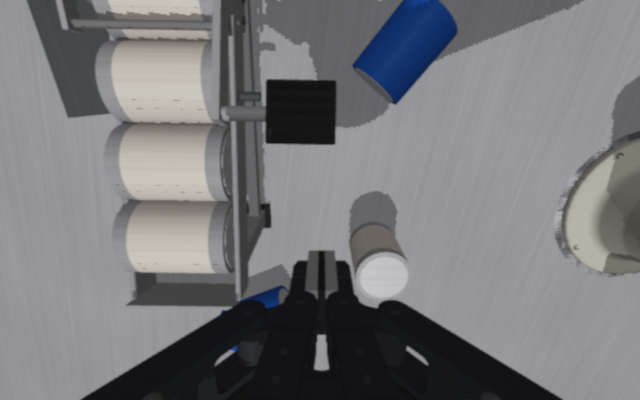

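The wrist view shows the pedal centred at about (301,112), within 2 px of my estimate at (303,113.5). Next I'll move above it and down to a small clearance.

Emit:
{"name": "jog_arm", "arguments": {"rows": [[[2.4, -0.4, 0], [0, 0, 0], 0], [[2.4, -0.4, 0], [0, 0, 0], 0], [[2.4, -0.4, 0], [0, 0, 0], 0], [[0, 0, 2.0], [0, 0, 0], 0], [[0, 0, 2.0], [0, 0, 0], 0], [[0, 0, 0], [0, 0, 0], 0], [[0, 0, 0], [0, 0, 0], 0]]}}

```text
clock: 4.28
position: [464.2, -65.0, 222.1]
ee_rot: [0.759, -0.651, 0.001, -0.0]
contact_force: [-0.6, 0.0, 0.6]
gripper_width: 0.2
```

Run:
```python
from h import *
s=arm.read_state();print(s['clock'],s['position'],s['contact_force'])
for n in('top','scene','wrist'): save(n,n+'2.png')
a=cv2.imread('pics/top2.png')[140:260,280:460];b=cv2.imread('pics/scene2.png')[100:285,190:400]
cv2.imwrite('pics/z2.png',np.vstack([cv2.resize(a,(450,300)),cv2.resize(b,(340,300)).copy() if 0 else cv2.resize(b,(450,300))]))
```

```text
4.275 [464.23085211 -64.9758001  222.12284954] [-0.6180566   0.02707392  0.57203923]
```

View pics/z2.png

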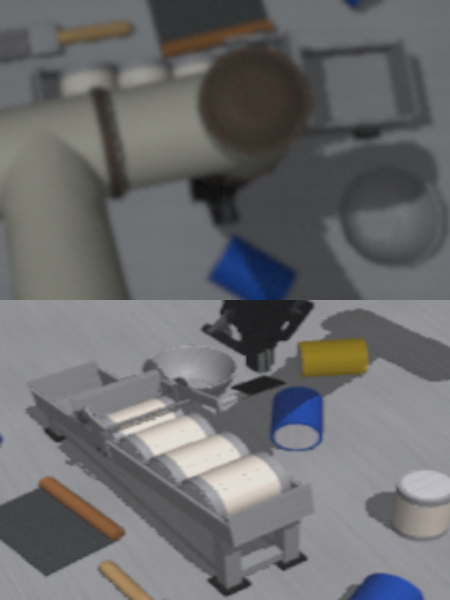

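View pics/wrist2.png

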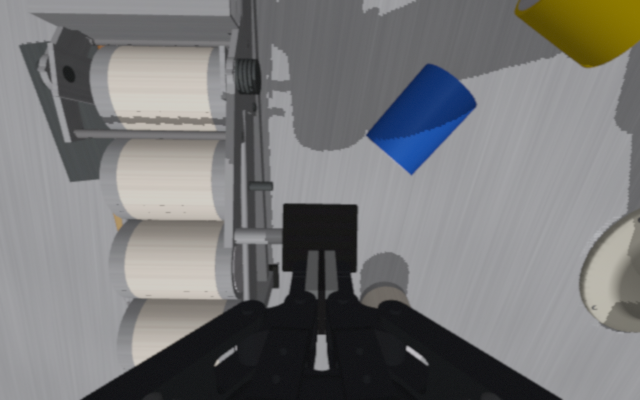

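The fingertips are centred over the pedal (wrist image, about (320,255)). Now I press.

Emit:
{"name": "jog_arm", "arguments": {"rows": [[[0, 0, 1.5], [0, 0, 0], 0], [[0, 0, 1.2], [0, 0, 0], 0], [[0, 0, 1.2], [0, 0, 0], 0], [[0, 0, 1.2], [0, 0, 0], 0], [[0, 0, 1.2], [0, 0, 0], 0], [[0, 0, 1.2], [0, 0, 0], 0], [[0, 0, 0], [0, 0, 0], 0]]}}

```text
clock: 5.3
position: [464.0, -64.8, 146.0]
ee_rot: [0.759, -0.651, 0.0, -0.0]
contact_force: [-0.5, 0.8, 0.8]
gripper_width: 0.2
```

Run:
```python
from h import *
s=arm.read_state();print(s['clock'],s['position'],s['contact_force'])
for n in('scene','wrist'): save(n,n+'3.png')
b=cv2.imread('pics/scene3.png')[100:285,190:400]
cv2.imwrite('pics/z3.png',cv2.resize(b,None,fx=3,fy=3))
```

```text
5.3 [463.97775624 -64.80690086 146.04086394] [-0.47346035  0.83451497  0.77801927]
```

View pics/z3.png

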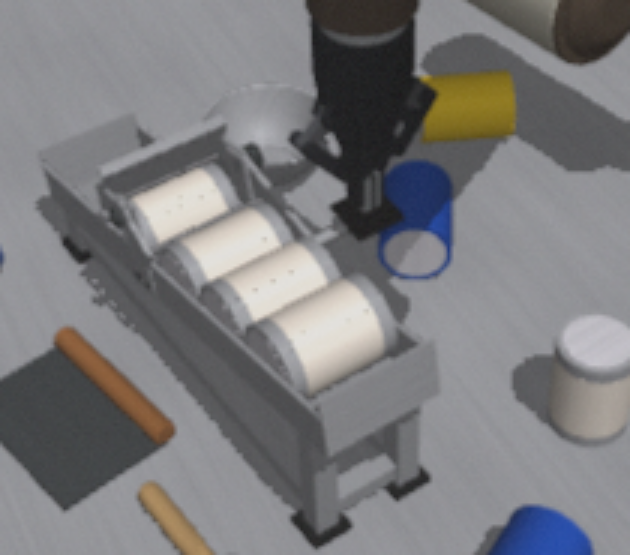

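View pics/wrist3.png

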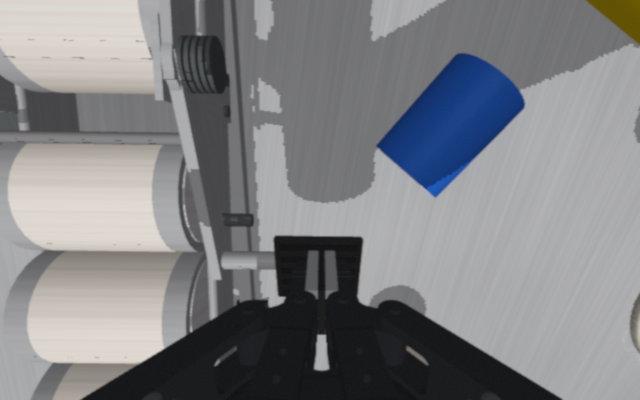

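The pedal follows the fingertips: it is partly down and the gate is rising. The force reading looks too low, so I'll rely on pose and pictures. Next I press to the stop.

Emit:
{"name": "jog_arm", "arguments": {"rows": [[[0, 0, 0.6], [0, 0, 0], 0], [[0, 0, 0.6], [0, 0, 0], 0], [[0, 0, 0.4], [0, 0, 0], 0], [[0, 0, 0], [0, 0, 0], 0], [[0, 0, 0], [0, 0, 0], 0]]}}

```text
clock: 6.02
position: [464.1, -66.1, 133.6]
ee_rot: [0.759, -0.651, 0.001, 0.0]
contact_force: [-6.3, 0.2, 20.1]
gripper_width: -0.0
```

Run:
```python
from h import *
s=arm.read_state();print(s['clock'],s['position'],s['contact_force'])
for n in('scene','wrist'): save(n,n+'4.png')
b=cv2.imread('pics/scene4.png')[100:285,190:400]
cv2.imwrite('pics/z4.png',cv2.resize(b,None,fx=3,fy=3))
```

```text
6.025 [464.13885794 -66.0596779  133.6281239 ] [-6.26167942  0.17163643 20.09101075]
```

View pics/z4.png

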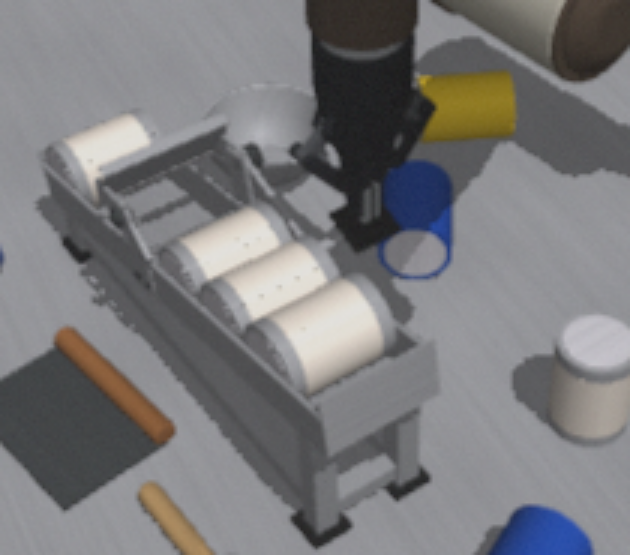

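View pics/wrist4.png

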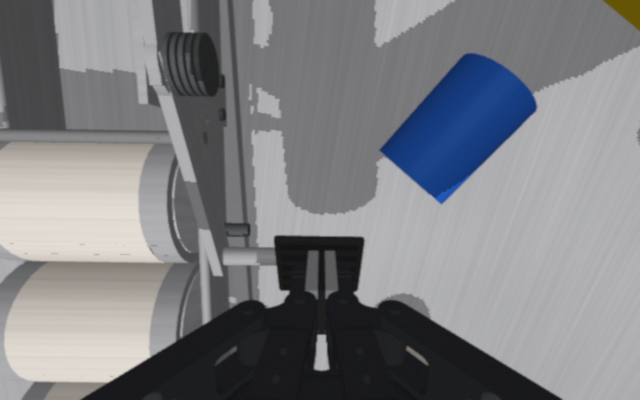

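Tin 1 is at the end stop (zoomed image, about (105,150)), tin 2 is held behind the rod, and the pedal is on its stop at 20 N. I'll let it up.

Emit:
{"name": "jog_arm", "arguments": {"rows": [[[0, 0, -1.0], [0, 0, 0], 0], [[0, 0, -1.3], [0, 0, 0], 0], [[0, 0, -1.3], [0, 0, 0], 0], [[0, 0, -1.3], [0, 0, 0], 0], [[0, 0, -1.3], [0, 0, 0], 0], [[0, 0, -1.3], [0, 0, 0], 0], [[0, 0, -1.6], [0, 0, 0], 0], [[0, 0, 0], [0, 0, 0], 0], [[0, 0, 0], [0, 0, 0], 0], [[0, 0, 0], [0, 0, 0], 0]]}}

```text
clock: 7.38
position: [463.0, -64.9, 220.3]
ee_rot: [0.759, -0.652, -0.001, 0.001]
contact_force: [0.0, -0.0, 0.1]
gripper_width: -0.0
```

Emit:
{"name": "jog_arm", "arguments": {"rows": [[[0, 0, 0], [0, 0, 0], 0], [[0, 0, 0], [0, 0, 0], 0], [[0, 0, 0], [0, 0, 0], 0], [[0, 0, 0], [0, 0, 0], 0], [[0, 0, 0], [0, 0, 0], 0], [[0, 0, 0], [0, 0, 0], 0]]}}

```text
clock: 8.12
position: [463.6, -65.0, 221.3]
ee_rot: [0.759, -0.652, 0.0, -0.0]
contact_force: [0.1, 0.2, -0.6]
gripper_width: -0.1
```

Run:
```python
from h import *
s=arm.read_state();print(s['clock'],s['position'],s['contact_force'])
for n in('scene','wrist'): save(n,n+'5.png')
b=cv2.imread('pics/scene5.png')[100:285,190:400]
cv2.imwrite('pics/z5.png',cv2.resize(b,None,fx=3,fy=3))
```

```text
8.125 [463.64530891 -65.00016155 221.33844971] [ 0.05834878  0.21785648 -0.56761008]
```

View pics/z5.png

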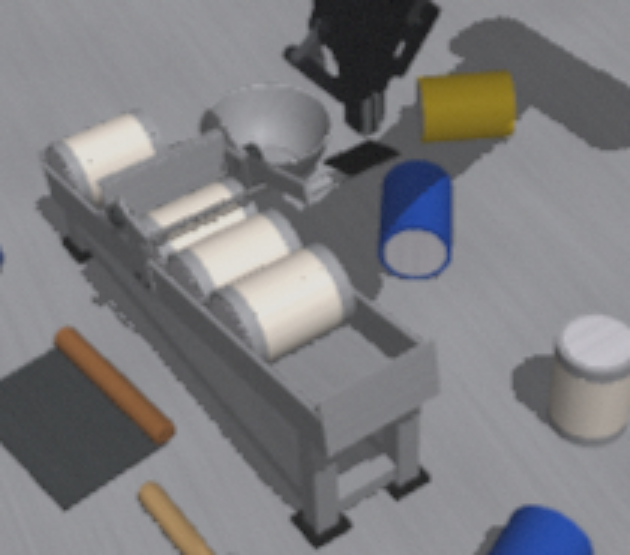

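View pics/wrist5.png

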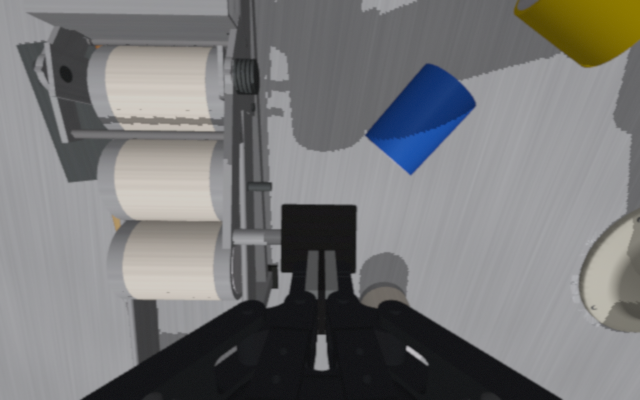

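The pedal is fully up and tin 2 is at the gate, in the same place tin 1 was (wrist image, about (160,85)). Second press.

Emit:
{"name": "jog_arm", "arguments": {"rows": [[[0, 0, 1.5], [0, 0, 0], 0], [[0, 0, 1.2], [0, 0, 0], 0], [[0, 0, 1.2], [0, 0, 0], 0], [[0, 0, 1.2], [0, 0, 0], 0], [[0, 0, 1.2], [0, 0, 0], 0], [[0, 0, 1.2], [0, 0, 0], 0], [[0, 0, 0.6], [0, 0, 0], 0], [[0, 0, 0.6], [0, 0, 0], 0], [[0, 0, 0.4], [0, 0, 0], 0], [[0, 0, 0], [0, 0, 0], 0]]}}

```text
clock: 9.48
position: [465.2, -65.7, 133.6]
ee_rot: [0.759, -0.651, 0.002, -0.0]
contact_force: [-5.2, -1.4, 19.7]
gripper_width: -0.1
```

Emit:
{"name": "jog_arm", "arguments": {"rows": [[[0, 0, 0], [0, 0, 0], 0], [[0, 0, 0], [0, 0, 0], 0], [[0, 0, 0], [0, 0, 0], 0]]}}

```text
clock: 9.85
position: [465.2, -65.8, 133.6]
ee_rot: [0.759, -0.651, 0.002, -0.0]
contact_force: [-4.3, -0.4, 19.4]
gripper_width: 0.0
```

Run:
```python
from h import *
s=arm.read_state();print(s['clock'],s['position'],s['contact_force'])
for n in('scene','wrist'): save(n,n+'6.png')
b=cv2.imread('pics/scene6.png')[100:285,190:400]
cv2.imwrite('pics/z6.png',cv2.resize(b,None,fx=3,fy=3))
```

```text
9.85 [465.23633056 -65.75517076 133.60732478] [-4.31069548 -0.4393469  19.43421299]
```

View pics/z6.png

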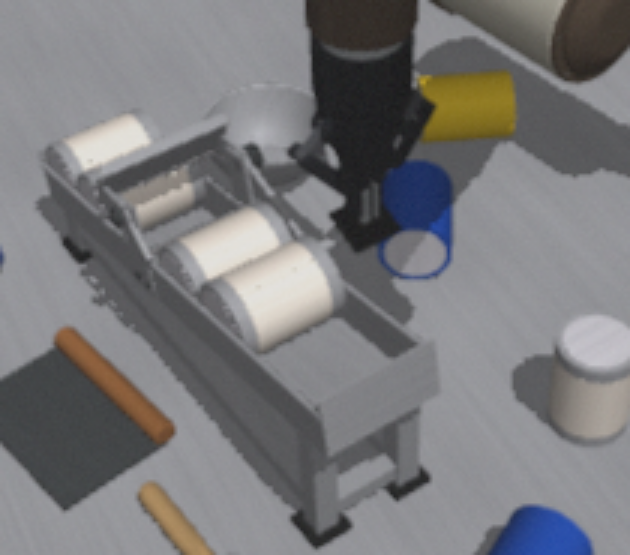

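Tin 2 has gone under the raised gate and lies against tin 1; tin 3 is held. Releasing.

Emit:
{"name": "jog_arm", "arguments": {"rows": [[[0, 0, -1.0], [0, 0, 0], 0], [[0, 0, -1.3], [0, 0, 0], 0], [[0, 0, -1.3], [0, 0, 0], 0], [[0, 0, -1.3], [0, 0, 0], 0], [[0, 0, -1.3], [0, 0, 0], 0], [[0, 0, -1.3], [0, 0, 0], 0], [[0, 0, -1.6], [0, 0, 0], 0], [[0, 0, -2.0], [0, 0, 0], 0], [[0, 0, -2.0], [0, 0, 0], 0], [[0, 0, 0], [0, 0, 0], 0]]}}

```text
clock: 11.2
position: [463.8, -64.5, 261.8]
ee_rot: [0.759, -0.652, 0.0, -0.001]
contact_force: [0.4, 0.4, 0.2]
gripper_width: -0.2
```

Emit:
{"name": "jog_arm", "arguments": {"rows": [[[-3, 3, 0], [0, 0, 0], 0], [[-4, 2, 0], [0, 0, 0], 0], [[-4, 2, 0], [0, 0, 0], 0], [[-4, 2, 0], [0, 0, 0], 0], [[-4, 0, 0], [0, 0, 0], 0], [[-4, 0, 0], [0, 0, 0], 0], [[-4, 0, 0], [0, 0, 0], 0], [[0, 0, 0], [0, 0, 0], 0], [[0, 0, 0], [0, 0, 0], 0], [[0, 0, 0], [0, 0, 0], 0]]}}

```text
clock: 12.45
position: [333.7, 187.4, 260.8]
ee_rot: [0.758, -0.652, -0.0, 0.001]
contact_force: [-0.3, -0.4, 0.1]
gripper_width: 0.1
```

Run:
```python
from h import *
s=arm.read_state();print(s['clock'],s['position'],s['contact_force'])
for n in('scene','top'): save(n,n+'7.png')
b=cv2.imread('pics/scene7.png')[100:285,190:400];a=cv2.imread('pics/top7.png')[130:250,280:460]
cv2.imwrite('pics/z7.png',np.vstack([cv2.resize(b,(450,330)),cv2.resize(a,(450,270))]))
```

```text
12.45 [333.66497717 187.41042616 260.7918556 ] [-0.34054046 -0.36223843  0.09947154]
```

View pics/z7.png

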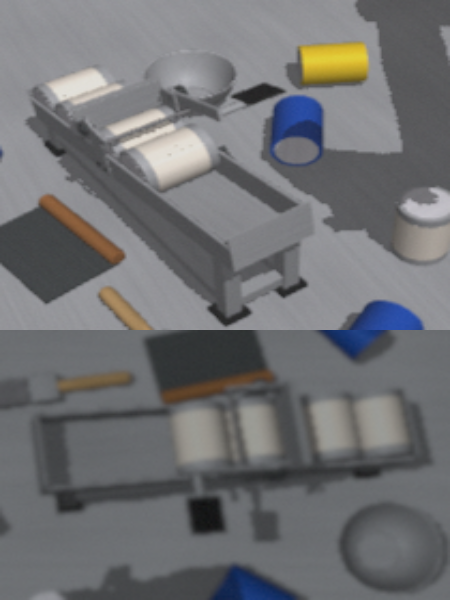

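Two tins lie below the gate (lower zoom, x about 332 and 383). Tins 3 and 4 are behind it (x about 260 and 200), the pedal is up and the arm is clear, so I'm handing in.

Run:
```python
from h import *
print(arm.job_done())
```

```text
the job is handed in; nothing more can be done
None
```

I let out exactly two tins with two full presses of the pedal, letting it come fully up after each, and handed the job in at about 12.5 s. No verdict is reported, so the result rests on the pictures.

- **Presses:** Both bottomed at a fingertip height of about 134 mm with about 20 N. Pictures after each press showed one tin out and the next one held back.
- **Final check:** The last top and scene pictures show tins 1 and 2 together in the low end. Tin 3 is at the gate with tin 4 behind it, the gate is down and the pedal is up. The spare tin, bowl, scraper and brush look unmoved, judged by eye rather than measured. The arm is clear of everything.
- **Force reading:** Partway through the first press the wrist force read only about 1 N, against the expected 8 N or so. The pictures showed the pedal moving normally, and the reading at the stop was believable.

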